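Put bench supplies away in their matching holders

TASK

Put the four bench supplies away: the sample cup, the dropper bottle, the tall carton and the long flat carton each go into the grey holder whose recess matches the outline of its base. Each must stand the way up it was found, centred and flat on the floor of its recess, the two cartons with their long side along the long side of the recess. Leave the timer and the stapler where they are.

Things in the scene. Friction and masses are not known exactly. Their poses are not given: they have to be found in the camera images.
- cup_mid (a point): White sample cup with a white screw lid, standing upright: 63 mm tall, body tapering to about 44 mm diameter below the lid, lid 51 mm diameter over the top 11 mm. The point is its centre, half-way up (31 mm above its base); z is up along its axis.
- dropper_mid (a point): Small dropper bottle standing upright: 70 mm tall, round translucent body with a blue label, 31 mm diameter up to 50 mm height, then a shoulder and a narrow blue cap of 18 mm diameter at the top. The point is its centre, half-way up (35 mm above its base); z is up along its axis.
- tall_carton_mid (a point): Tall white and green carton standing upright, 41 mm along its x, 55 mm along its y, 60 mm high. The point is its centre, 30 mm above its base; z is up.
- long_carton_mid (a point): Long flat white and blue carton lying on its side, 31 mm along its x, 80 mm along its y, 30 mm high. The point is its centre, 15 mm above its base; z is up.
- cup_holder: Fixed grey moulded block, 12 mm high, with one large round (62 mm diameter) recess lined in black rubber, 8 mm deep (recess floor 4 mm above the worktop). Block 80 x 80 mm. Origin: centre of its underside, on the worktop, under the middle of the recess. z is up. Receives the sample cup.
- dropper_holder: Fixed grey moulded block, 12 mm high, with one small round (47 mm diameter) recess lined in black rubber, 8 mm deep (recess floor 4 mm above the worktop). Block 64 x 64 mm. Origin: centre of its underside, on the worktop, under the middle of the recess. z is up. Receives the dropper bottle.
- tall_carton_holder: Fixed grey moulded block, 12 mm high, with one broad rectangular (71 mm along its x, 57 mm along its y) recess lined in black rubber, 8 mm deep (recess floor 4 mm above the worktop). Block 89 (x) by 75 (y) mm. Origin: centre of its underside, on the worktop, under the middle of the recess. z is up. Receives the tall carton, whose 55 mm side goes along the holder's x.
- long_carton_holder: Fixed grey moulded block, 12 mm high, with one long narrow rectangular (96 mm along its x, 47 mm along its y) recess lined in black rubber, 8 mm deep (recess floor 4 mm above the worktop). Block 114 (x) by 64 (y) mm. Origin: centre of its underside, on the worktop, under the middle of the recess. z is up. Receives the long flat carton, whose 80 mm side goes along the holder's x.
- timer_mid (a point): Bystander: white square wind-up timer, 60 x 60 x 39 mm, with a red dial, loose at the back of the worktop; the point is its centre. Leave it alone.
- stapler_mid (a point): Bystander: black desk stapler, 120 x 34 x 50 mm, loose on the worktop by its right edge; the point is its centre. Leave it alone.

How it is judged:
By the outcome, as a careful person would: the job done as asked, in the order asked, and still so for the second after the job is handed in, with the robot touching nothing.
It also fails if it takes over 102 s, if anything falls off the work surface, if the arm or the gripper's body presses on something with over 40 N, if the wrist force passes 120 N, or if a joint passes its speed limit or range.

ROBOT

A 7-joint arm with a two-finger parallel gripper is mounted at the origin on a cart in front of the work surface, level with it; the furniture and walls round the work are solid. World frame = base frame: x ahead of the robot, y to its left, z up, the work surface at z = 0. Lengths are in m, angles in rad, forces in N, time in s.
With the tool pointing down it reaches from about 0.4 to 0.875 m from the base axis. Payload 6.5 kg.
Tool frame: the origin (TCP) lies at the very end of the fingers, on their centre line; the grasp point (between the pads) lies 19 mm behind it (pinch_z is the z of the grasp point in the tool frame, in m); z points along the fingers, y is the line along which they close (so a half turn about z gives the same grasp; the last joint's range is limited). The gripper opens to 88 mm and grips with 3 to 60 N. Pads are 18 mm wide; open, the fingers measure 123 mm over their backs; the gripper's body (75 mm by 187 mm) begins 45 mm behind the grasp point.
Start: joints at [1.168, 0.536, -0.004, 1.538, 0.003, 1.067, -0.071], TCP at [0.215, -0.613, 0.239] pointing down, gripper open.
Joint ranges: [-2.7, 2.7], [-0.37, 2.16], [-1.27, 1.26], [0.24, 2.4], [-1.31, 4.45], [0.19, 1.91], [-2.76, 2.76]. Speed limits (rad/s): [2.39, 2.39, 3.14, 3.14, 3.14, 3.14, 3.14].

INTERFACE

Orientations are given as a rotation vector (axis times angle).
In Python, from rig import reach, move_l, move_j, set_gripper, hold, solve_ik, read_camera, calibration, Unreachable, hand_in, get_t, get_joint_positions, get_qd, get_joint_efforts, get_position, get_eef_rot, get_ft_force, get_ft_torque, get_grip_width, get_gripper_force, pinch_z gives the robot as it stands. Calls block until the motion is done:
- reach(position, orientation): joint-space move of the TCP to a pose.
- move_l(position, attitude=None, velocity=0.15, max_force=None): straight line of the TCP; attitude=None keeps the orientation; velocity is the mean speed in m/s. With max_force (N) it stops when the force on the tool has changed by that much, and returns True; else False.
- move_j(angles): joint-space move.
- set_gripper(opening, f_grip=None): finger opening in m; f_grip is the grip in N (None keeps the last); returns when the fingers have stopped.
- hold(seconds).
- solve_ik(position, orientation): joint angles nearest the present ones, or None.
- read_camera(name): name is "scene" or "top" or "wrist"; returns the picture (400x640x3 uint8, blue, green, red); there is no depth.
- calibration(name): a dict with "camera_matrix" (3x3 intrinsics, pixels), "rvec" (rotation vector, rad) and "tvec" (3), from world to camera coordinates, as OpenCV has them; the wrist camera has in their place "mount" (4x4, takes a point from camera to tool coordinates, whose origin is the TCP and whose axes are the flange's). Camera axes: x right, y down, z forward; pixel columns grow to the right and rows downward; lengths in m; the calibration is good to about 2 mm. A picture is of the moment at which its call begins: read the wrist's pose just before it. calibration takes no time and is no camera call.
A pose or a line that the arm cannot do raises Unreachable and nothing moves.
- hand_in(): hands the job in; it is judged then, once.
Readings, each from a call of its own:
- get_t(): time.
- get_joint_positions(): joint angles.
- get_qd(): joint speeds.
- get_joint_efforts(): joint torques, N m.
- get_position(): TCP position.
- get_eef_rot(): TCP orientation.
- get_ft_force(): force on the tool from outside, world axes, zero at the start.
- get_ft_torque(): the same for the moment, N m.
- get_grip_width(): finger opening in m.
- get_gripper_force(): force on a finger pad.
Only numpy, scipy, OpenCV 4.12 (cv2) and the standard library are available. Lean on these libraries where they do the work, as an engineer would, in place of code of your own. Each camera call takes 0.05 s, during which the arm holds its last target. There are 200 camera calls.

## Working session

There is one attempt and no reset: what is moved stays moved. The work goes in short steps, each a Python script; the robot and the scene stay as the last script left them, time stands still between calls to the robot, and variables do not carry over. Pictures are saved under pics/ and viewed, at most 14 in all, crops included, and the job is handed in when it is done.

```bash
mkdir -p pics; ls; python3 - <<'E'
from rig import *
import cv2,numpy as np
for n in("scene","top","wrist"):
    cv2.imwrite(f"pics/{n}0.png",read_camera(n)); c=calibration(n); print(n,{k:np.round(v,4).tolist() for k,v in c.items()})
print(get_t(),get_eef_rot(),get_position(),pinch_z)
E
```

```text
pics
scene {'camera_matrix': [[415.8306, 0.0, 320.8495], [0.0, 415.8306, 200.8891], [0.0, 0.0, 1.0]], 'rvec': [0.8292, -2.6093, 1.0532], 'tvec': [0.4241, 0.342, 0.7703]}
top {'camera_matrix': [[421.8089, 0.0, 314.1089], [0.0, 421.8089, 199.8013], [0.0, 0.0, 1.0]], 'rvec': [2.1344, -2.1496, 0.1859], 'tvec': [-0.1176, 0.6035, 0.9123]}
wrist {'camera_matrix': [[346.5116, 0.0, 321.9162], [0.0, 346.5116, 196.6202], [0.0, 0.0, 1.0]], 'mount': [[-0.001, -0.9574, -0.2889, 0.0754], [1.0, -0.0008, -0.0009, -0.0], [0.0006, -0.2889, 0.9574, -0.1453], [0.0, 0.0, 0.0, 1.0]]}
0.15 [-3.09586517e+00 -5.26528029e-01  4.71393279e-04] [ 0.21465572 -0.6130486   0.23805929] -0.0187
```

View pics/top0.png

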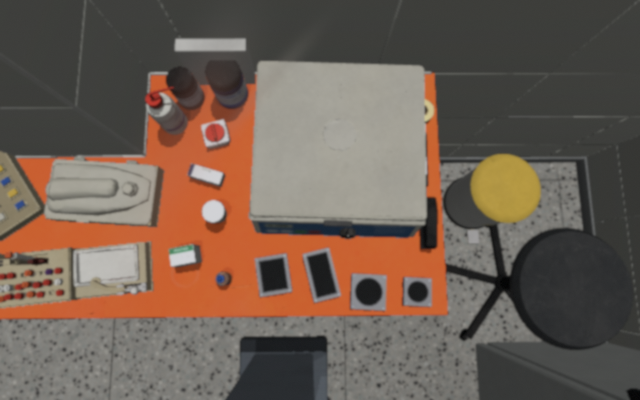

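View pics/scene0.png

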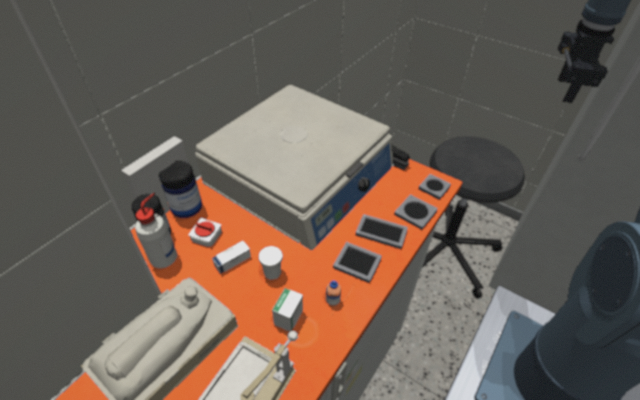

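Top view: dropper (222,279), tall carton (183,256), cup (213,211) and long carton (207,175). The holders in a row are tall (273,275), long (321,274), cup (368,291) and dropper (417,291). There is a big instrument behind the holders. Now I'll measure.

```bash
cat > h.py <<'E'
from rig import *
import cv2, numpy as np
from scipy.spatial.transform import Rotation as R
def cam_pose(n):
    c=calibration(n)
    if n=="wrist":
        T=np.eye(4);T[:3,:3]=R.from_rotvec(get_eef_rot()).as_matrix();T[:3,3]=get_position()
        T=T@np.array(c["mount"]);return np.array(c["camera_matrix"]),T[:3,:3],T[:3,3]
    Rm=cv2.Rodrigues(np.array(c["rvec"],float))[0]
    return np.array(c["camera_matrix"]),Rm.T,-Rm.T@np.array(c["tvec"],float).ravel()
def cast(P,uv,z):
    K,Rw,o=P; uv=np.atleast_2d(np.array(uv,float))
    d=np.c_[uv,np.ones(len(uv))]@np.linalg.inv(K).T@Rw.T
    return (o+d*((z-o[2])/d[:,2])[:,None])[:,:2]
def proj(P,X):
    K,Rw,o=P; p=(np.atleast_2d(X)-o)@Rw@K.T; return p[:,:2]/p[:,2:]
def rect(P,cnt,z):
    """min area rectangle of a contour cast on plane z: centre, (long, short) mm, angle of long side deg"""
    w=cast(P,cnt.reshape(-1,2),z)*1000
    (c,s,_)=r=cv2.minAreaRect(w.astype(np.float32)); b=cv2.boxPoints(r)
    e=[b[1]-b[0],b[2]-b[1]]; e=max(e,key=np.linalg.norm)
    return np.round(c,1),np.round(sorted(s)[::-1],1),round(np.degrees(np.arctan2(e[1],e[0]))%180,1)
def down(yaw):
    """tool down, tool x at yaw (rad) from world x"""
    return (R.from_euler('z',yaw)*R.from_rotvec([np.pi,0,0])).as_rotvec()
E
python3 - <<'E'
from h import *
im=cv2.imread("pics/top0.png");P=cam_pose("top");print("cam",P[2].round(3))
for n,uv,z in [("dropper",(222,277),.07),("tall",(183,251),.06),("cup",(213,209),.063),("long",(207,174),.03),("timer",(215,133),.039),("boxfrontL",(252,220),.15),("boxfrontR",(425,220),.15),("boxbaseR",(425,237),0),("boxbaseL",(262,233),0),("stapler",(430,222),.05)]:
    print(n,cast(P,uv,z).round(3))
hsv=cv2.cvtColor(im,cv2.COLOR_BGR2HSV)
m=(((hsv[...,1]<130))).astype(np.uint8)*255; m[:240]=0;m[312:]=0;m[:,:245]=0;m[:,438:]=0
for c in cv2.findContours(m,0,2)[0]:
    if cv2.contourArea(c)>300: print("holder",cv2.boundingRect(c),*rect(P,c,.012))
big=cv2.resize(im[150:310,150:310],(800,800),interpolation=cv2.INTER_CUBIC)[:600]
big=cv2.resize(im[150:300,150:350],(800,600),interpolation=cv2.INTER_CUBIC);cv2.imwrite("pics/topcrop.png",big)
E
```

```text
cam [ 0.448 -0.111  0.999]
dropper [[0.431 0.079]]
tall [[0.488 0.168]]
cup [[0.581 0.104]]
long [[0.669 0.129]]
timer [[0.766 0.111]]
boxfrontL [[0.546 0.005]]
boxfrontR [[ 0.543 -0.345]]
boxbaseR [[ 0.52  -0.385]]
boxbaseL [[0.532 0.001]]
stapler [[ 0.55  -0.384]]
holder (403, 277, 29, 30) [ 394.3 -357. ] [66.  64.7] 177.6
holder (350, 273, 37, 38) [ 394.9 -244.4] [82.9 82.5] 86.4
holder (254, 253, 39, 45) [434.9 -26.1] [91.6 77. ] 8.9
holder (302, 247, 39, 56) [ 434.6 -136.9] [116.3  66.4] 13.3
```

View pics/topcrop.png

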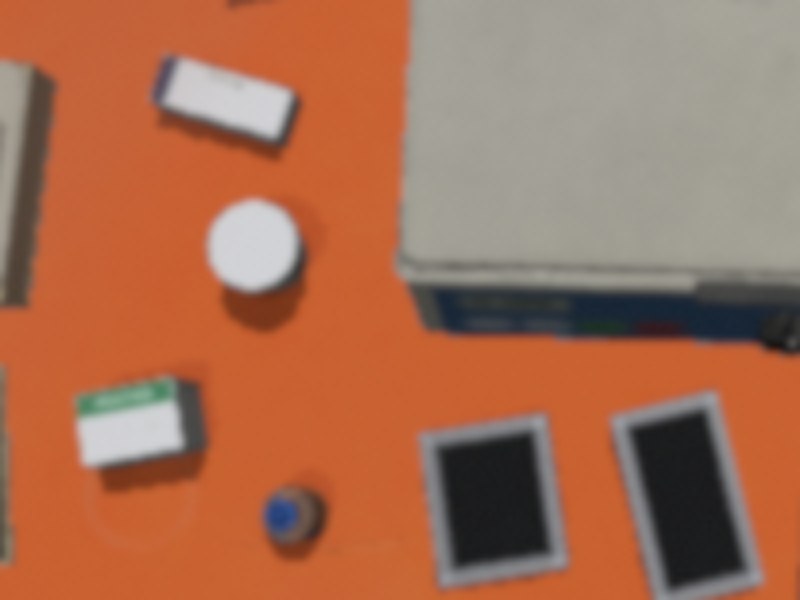

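```bash
python3 - <<'E'
from h import *
P=cam_pose("top")
f=lambda L:np.array(L)/4+150-.375
for n,L,z in [("tall",[(76,397),(172,380),(185,455),(85,467)],.06),("long",[(172,58),(300,95),(279,143),(160,103)],.03)]:
    print(n,rect(P,f(L),z))
print(solve_ik([.215,-.613,.238],get_eef_rot()).round(2))
D=np.radians
def t(n,x,y,z,yaws):
    for a in yaws:
        q=solve_ik([x,y,z],down(D(a)));print(n,z,a,None if q is None else q.round(2))
t("lookobj",.5,.11,.28,[-90,90,180,0]);t("lookhold",.4,-.2,.28,[90,180,-90])
for z in(.02,.15):
    t("cup",.581,.104,z,[180,90,-90,0]); t("cupH",.395,-.244,z,[180,90])
    t("drH",.394,-.357,z,[180,90]);t("tall",.488,.168,z,[90,-90]);t("tallH",.435,-.026,z,[189,9])
    t("long",.669,.129,z,[-90,90]);t("longH",.435,-.137,z,[193,13])
E
```

```text
tall (array([477.3, 169.5]), array([54.8, 41.9]), np.float32(99.7))
long (array([666.7, 129.6]), array([79. , 30.7]), np.float32(73.3))
[ 1.17  0.54 -0.    1.54  0.    1.07 -0.07]
lookobj 0.28 -90 [ 0.52  0.45 -1.07  1.81  0.43  1.14  2.45]
lookobj 0.28 90 [ 0.4   0.38 -0.87  1.82  0.32  1.1  -0.59]
lookobj 0.28 180 [ 0.56  0.48 -1.12  1.81  0.47  1.16  0.85]
lookobj 0.28 0 [ 0.25  0.33 -0.68  1.82  0.23  1.07 -2.09]
lookhold 0.28 90 [ 0.78  0.17 -0.46  1.98  0.09  1.01  0.28]
lookhold 0.28 180 [ 1.02  0.21 -0.73  1.97  0.16  1.03  1.78]
lookhold 0.28 -90 [-0.59  0.22  1.11  2.04 -0.23  1.01 -2.51]
cup 0.02 180 [ 0.27  0.89 -0.74  1.78  0.81  0.81  0.69]
cup 0.02 90 [ 0.06  0.79 -0.43  1.79  0.49  0.67 -0.65]
cup 0.02 -90 [ 0.46  1.08 -1.08  1.77  1.12  1.05  2.08]
cup 0.02 0 [-0.1   0.75 -0.21  1.8   0.25  0.61 -2.03]
cupH 0.02 180 [ 0.85  0.67 -0.49  2.11  0.64  0.51  1.45]
cupH 0.02 90 [ 0.69  0.63 -0.28  2.12  0.4   0.44  0.09]
drH 0.02 180 [ 1.06  0.75 -0.53  1.94  0.64  0.62  1.68]
drH 0.02 90 [ 0.83  0.69 -0.23  1.95  0.29  0.53  0.4 ]
tall 0.02 90 [-0.09  0.71 -0.42  1.98  0.
[... 637 characters left out ...]
87 -2.06]
cupH 0.15 180 [ 1.03  0.45 -0.69  2.06  0.41  0.77  1.66]
cupH 0.15 90 [ 0.79  0.39 -0.4   2.07  0.23  0.72  0.25]
drH 0.15 180 [ 1.16  0.55 -0.66  1.89  0.44  0.85  1.84]
drH 0.15 90 [ 0.91  0.48 -0.33  1.91  0.21  0.79  0.46]
tall 0.15 90 [ 0.31  0.64 -0.97  1.92  0.66  0.94 -0.98]
tall 0.15 -90 [ 0.37  0.7  -1.07  1.92  0.74  0.99  2.09]
tallH 0.15 189 [ 0.71  0.47 -0.91  2.12  0.52  0.79  1.2 ]
tallH 0.15 9 [ 0.27  0.34 -0.37  2.14  0.19  0.69 -1.64]
long 0.15 -90 [ 0.36  0.96 -1.08  1.47  0.87  1.24  2.31]
long 0.15 90 [ 0.11  0.76 -0.58  1.49  0.45  1.03 -0.58]
longH 0.15 193 [ 0.84  0.46 -0.77  2.07  0.45  0.78  1.59]
longH 0.15 13 [ 0.4   0.36 -0.23  2.1   0.13  0.7  -1.26]
```

```bash
cat >> h.py <<'E'
def look(n):
    P=cam_pose("wrist");im=read_camera("wrist");cv2.imwrite(f"pics/{n}.png",im)
    np.savez(f"pics/{n}.npz",K=P[0],R=P[1],o=P[2]);return P,im
def load(n):
    d=np.load(f"pics/{n}.npz");return (d["K"],d["R"],d["o"]),cv2.imread(f"pics/{n}.png")
E
python3 - <<'E'
from h import *
reach([.38,-.2,.3],down(np.pi)); look("w_hold")
reach([.5,.12,.28],down(np.pi)); look("w_obj")
print(get_t(),get_position(),get_ft_force())
a=cv2.imread("pics/w_hold.png");b=cv2.imread("pics/w_obj.png")
E
```

```text
3.225 [0.50027487 0.11823812 0.27981039] [ 0.14420901 -0.29032746  0.00941095]
```

View pics/w_hold.png

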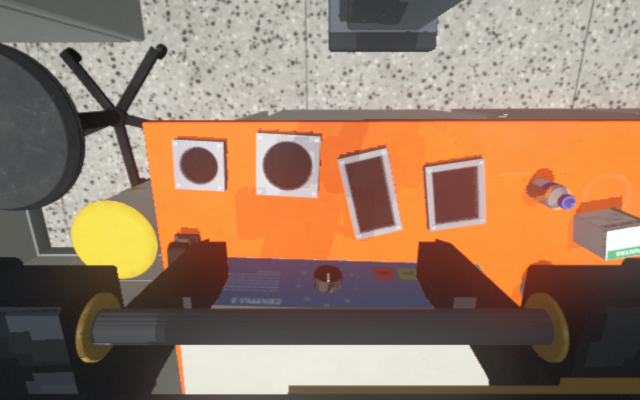

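View pics/w_obj.png

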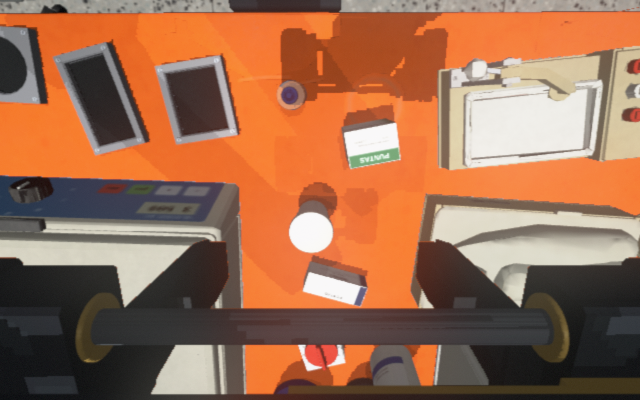

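```bash
python3 - <<'E'
from h import *
P,im=load("w_hold");hsv=cv2.cvtColor(im,cv2.COLOR_BGR2HSV)
# non-orange blobs on the table in the holder strip
m=(~((hsv[...,0]<20)&(hsv[...,1]>150)&(hsv[...,2]>100))).astype(np.uint8)*255
m[:126]=0;m[242:]=0;m[:,:165]=0;m[:,500:]=0;m[232:,:330]=0;
for c in cv2.findContours(m,0,2)[0]:
    if cv2.contourArea(c)>800: print("holder",cv2.boundingRect(c),*rect(P,c,.012))
# dark recess centres (rim at .012)
g=cv2.cvtColor(im,cv2.COLOR_BGR2GRAY);k=((g<110)&(hsv[...,1]<150)&(m>0)).astype(np.uint8)*255
for c in cv2.findContours(k,0,2)[0]:
    if cv2.contourArea(c)>500: print(" recess",cv2.boundingRect(c),*rect(P,c,.012))
P,im=load("w_obj");hsv=cv2.cvtColor(im,cv2.COLOR_BGR2HSV)
def blob(mask,box,z,n):
    x0,y0,x1,y1=box;k=np.zeros(mask.shape,np.uint8);k[y0:y1,x0:x1]=mask[y0:y1,x0:x1]*255
    c=max(cv2.findContours(k,0,2)[0],key=cv2.contourArea);print(n,cv2.boundingRect(c),*rect(P,c,z))
wh=(hsv[...,1]<60)&(hsv[...,2]>185);gr=(hsv[...,0]>45)&(hsv[...,0]<95)&(hsv[...,1]>60);bl=(hsv[...,0]>100)&(hsv[...,0]<140)&(hsv[...,1]>60)
blob(wh,(280,195,345,260),.063,"cup");blob(wh|gr,(330,110,410,175),.06,"tall")
blob(wh|bl,(295,255,375,308),.03,"long");blob(bl,(270,75,310,115),.07,"dropper")
cv2.imwrite("pics/oc.png",cv2.resize(im[70:310,260:420],(400,600),interpolation=cv2.INTER_CUBIC))
E
```

```text
holder (423, 157, 63, 75) [434.6 -26.8] [92.2 77.7] 8.7
holder (337, 147, 66, 93) [ 434.1 -137.5] [117.   65.3] 13.4
holder (171, 138, 56, 54) [ 394.2 -356.3] [67.4 66.6] 86.6
holder (255, 132, 67, 66) [ 394.8 -244.4] [82.4 81.9] 176.6
 recess (433, 167, 45, 56) [435.1 -26.7] [69.8 55.7] 8.7
 recess (345, 157, 49, 75) [ 435. -138.] [96.2 46.2] 13.2
 recess (181, 148, 36, 35) [ 394.3 -357.1] [44.8 43.9] 89.8
 recess (264, 142, 48, 48) [ 395.1 -244.2] [60.6 59.9] 151.3
cup (289, 212, 44, 41) [577.  105.8] [48.8 48.2] 43.2
tall (344, 123, 56, 46) [480.3 171.5] [55.  39.1] 100.7
long (303, 272, 59, 33) [668.7 130.5] [70.8 29.4] 72.9
dropper (284, 88, 12, 5) [423.4  87.4] [10.9  3.3] 78.9
```

View pics/oc.png

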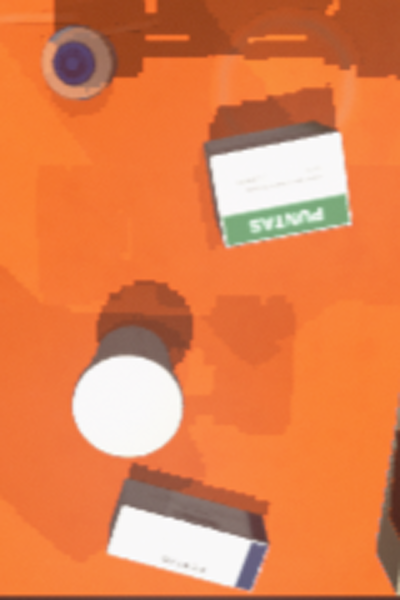

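```bash
cat >> h.py <<'E'
D=np.radians
def pick(x,y,yaw,tip,opening,w,f=20):
    o=down(D(yaw)); set_gripper(opening)
    reach([x,y,.16],o); move_l([x,y,tip+.03],velocity=.2); move_l([x,y,tip],velocity=.08)
    set_gripper(max(w-.01,0),f); print("width",get_grip_width(),"want",w,"f",get_gripper_force())
    move_l([x,y,.16],velocity=.2); print("lifted",get_grip_width(),get_ft_force().round(1),get_t())
def place(x,y,yaw,tip,opening,via=None):
    o=down(D(yaw))
    if via is not None: move_l([*via,.16],o,velocity=.25)
    reach([x,y,.16],o); move_l([x,y,tip+.03],velocity=.2); hit=move_l([x,y,tip+.0035],velocity=.03,max_force=5)
    print("hit",hit,get_position().round(4),get_ft_force().round(1)); hold(.2)
    set_gripper(opening); move_l([x,y,.16],velocity=.2); print("t",get_t(),get_ft_force().round(1))
E
python3 - <<'E'
from h import *
P,_=load("w_obj");f=lambda L:np.array(L)/2.5+np.array([260,70])-.3
print("long",*rect(P,f([(123,506),(268,542),(252,591),(107,552)]),.03));print("dropper",cast(P,f([(74,62)]),.07))
Q=cam_pose("top");print("dropper top",cast(Q,np.array([[282,517]])/4+150-.375,.07))
pick(.5785,.105,90,.036,.078,.051)
place(.395,-.2445,180,.036,.075,via=(.42,.07))
P,im=look("w_cup")
E
```

```text
long [669.3 135.2] [79.3 30. ] 72.8
dropper [[0.42824158 0.08676977]]
dropper top [[0.42752782 0.08279127]]
width 0.047086960674275966 want 0.051 f 19.613997802616723
lifted 0.046598365804846435 [-0.4  0.6 -0.2] 7.3667
hit True [ 0.3953 -0.2444  0.04  ] [ 0.6 -0.1  4.9]
t 13.2667 [-0.1  0.7 -0.2]
```

View pics/w_cup.png

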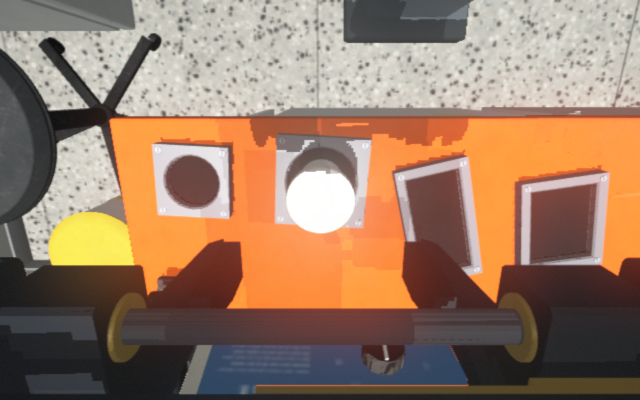

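The cup sits in its holder, with the lid at about (320,202). I'll check the lid numerically, then do the dropper.

```bash
python3 - <<'E'
from h import *
P,im=load("w_cup");hsv=cv2.cvtColor(im,cv2.COLOR_BGR2HSV)
k=((hsv[...,1]<60)&(hsv[...,2]>215)).astype(np.uint8)*255;k[:165]=0;k[238:]=0;k[:,:280]=0;k[:,360:]=0
c=max(cv2.findContours(k,0,2)[0],key=cv2.contourArea);print("lid",cv2.boundingRect(c),*rect(P,c,.067))
pick(.428,.085,180,.011,.06,.031,15)
place(.394,-.357,180,.011,.055,via=(.40,.03))
P,im=look("w_drop")
E
```

```text
lid (280, 165, 80, 68) [ 394.4 -246.3] [57.8 49.5] 91.7
width 0.02984693852704071 want 0.031 f 15.000236013438553
lifted 0.030094506203178904 [-0.6 -0.  -0.7] 17.7
hit True [ 0.3937 -0.3568  0.0151] [-0.9  0.3  7.3]
t 22.725 [-0.3  0.3  0.1]
```

View pics/w_drop.png

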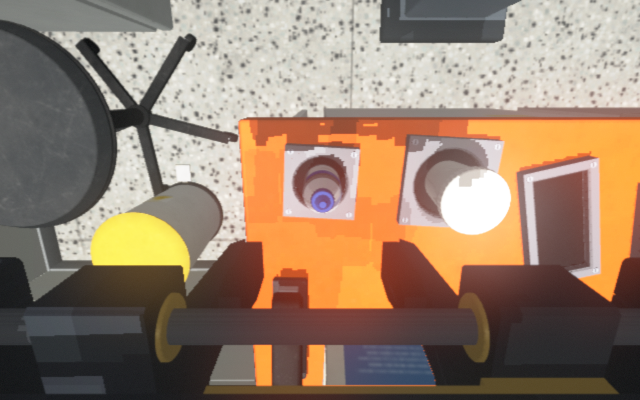

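Dropper cap is at (322,201) and the cup lid at (476,200); both are upright in their recesses. Next is the tall carton.

```bash
python3 - <<'E'
from h import *
P,im=load("w_drop");print("cap",cast(P,(322,201),.074),"lid",cast(P,(475.5,200),.067))
pick(.479,.1705,100.3,.021,.065,.041,20)
place(.4348,-.0265,188.8,.021,.062,via=(.42,.12))
P,im=look("w_tall")
pick(.668,.132,73,.009,.055,.031,20)
E
```

```text
cap [[ 0.39169992 -0.35614816]] lid [[ 0.39334674 -0.24594939]]
width 0.04008315234162551 want 0.041 f 20.00022032763809
lifted 0.04006151660560041 [-0.3 -0.6 -0.9] 27.6917
hit True [ 0.4345 -0.0265  0.0251] [ 0.5 -1.3  5.2]
t 33.0667 [-0.2 -0.  -0.5]
width 0.02978973246097402 want 0.031 f 19.9999994575046
lifted 0.029835494254351072 [ 0.4 -0.9 -2. ] 37.7833
```

View pics/w_tall.png

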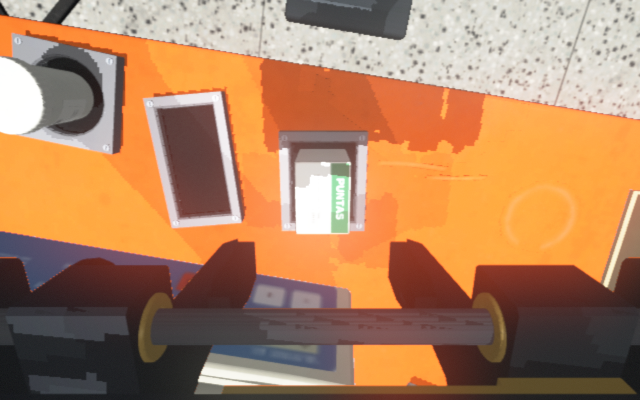

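```bash
python3 - <<'E'
from h import *
P,im=load("w_tall");print("tall",*rect(P,np.array([(295,162),(350,162),(349,234),(297,233)]),.064))
place(.4346,-.1377,193.3,.009,.045,via=(.43,.12))
move_l([.40,-.19,.3],velocity=.25)
P,im=look("w_end");print(get_t())
E
```

```text
tall [434.3 -25.8] [54.8 38.9] 9.0
hit True [ 0.4343 -0.1376  0.0132] [-0.5 -1.1  5.3]
t 44.125 [-0.  -0.3  0.3]
44.9417
```

View pics/w_end.png

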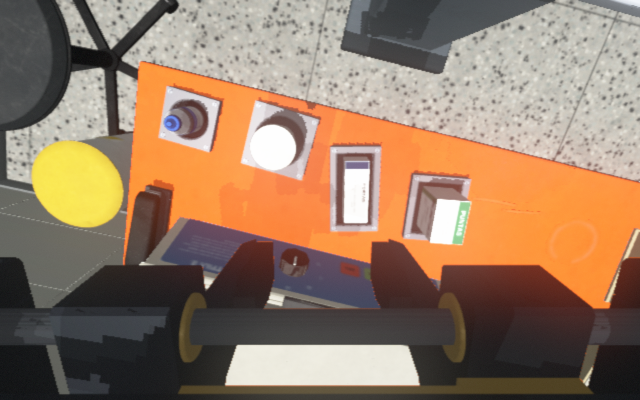

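All four are in their recesses. The long carton's top spans about (343–369,160–223). I'll check its centring before handing in.

```bash
python3 - <<'E'
from h import *
P,im=load("w_end");hsv=cv2.cvtColor(im,cv2.COLOR_BGR2HSV)
k=(((hsv[...,1]<60)&(hsv[...,2]>185))|((hsv[...,0]>100)&(hsv[...,0]<135)&(hsv[...,1]>70))).astype(np.uint8)*255
k[:154]=0;k[226:]=0;k[:,:341]=0;k[:,:341]=0;k[:,371:]=0
c=max(cv2.findContours(k,0,2)[0],key=cv2.contourArea);print(cv2.boundingRect(c),*rect(P,c,.034))
E
```

```text
(343, 164, 27, 59) [ 433.4 -137.6] [74.4 30.8] 13.0
```

```bash
python3 - <<'E'
from h import *
P,im=load("w_end");cv2.imwrite("pics/lc.png",cv2.resize(im[140:240,320:390],(420,600),interpolation=cv2.INTER_CUBIC))
E
```

```text
(no output)
```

View pics/lc.png

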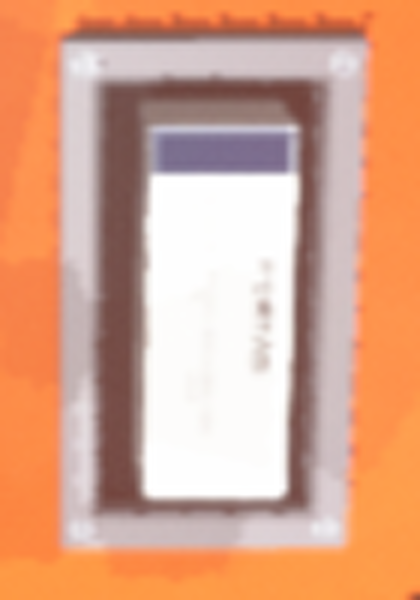

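The top face spans crop rows 124–498 and columns 143–300; the recess rim spans rows 80–512.

```bash
python3 - <<'E'
from h import *
P,im=load("w_end");f=lambda L:np.array(L)/6+np.array([320,140])-.42
print(*rect(P,f([(150,124),(300,124),(287,498),(143,498)]),.034)); print(*rect(P,f([(100,80),(327,80),(310,514),(97,514)]),.012))
E
```

```text
[ 431.5 -137.7] [79.7 30.3] 13.2
[ 435.  -137.3] [97.3 47.5] 13.4
```

```bash
python3 - <<'E'
from h import *
p=np.array([.4343,-.1376]);o=down(D(193.3));d=.003*np.array([np.cos(D(13.3)),np.sin(D(13.3))])
reach([*p,.12],o);move_l([*p,.0137],velocity=.1);set_gripper(.021,15);print(get_grip_width())
move_l([*p,.019],velocity=.05);q=p+d;move_l([*q,.019],velocity=.03)
print(move_l([*q,.0128],velocity=.03,max_force=5),get_position().round(4));hold(.2)
set_gripper(.045);move_l([*q,.16],velocity=.2);move_l([.40,-.19,.3],velocity=.25)
P,im=look("w_end2");cv2.imwrite("pics/lc2.png",cv2.resize(im[40:260,130:490],(800,489),interpolation=cv2.INTER_CUBIC));print(get_t())
E
```

```text
0.029674627857340406
True [ 0.4374 -0.1369  0.0134]
50.3917
```

View pics/lc2.png

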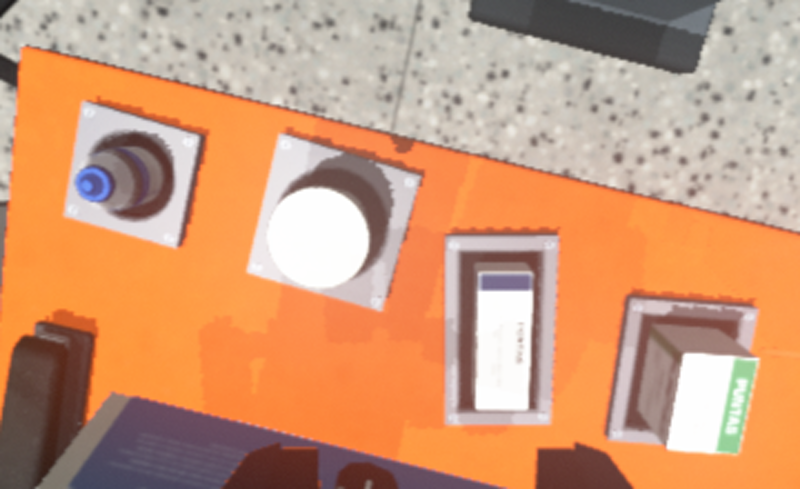

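All four stand in their recesses, and the long carton (about 505,340 in the crop) has been moved to the middle.

```bash
python3 -c "
from rig import *
print(hand_in())"
```

```text
the job is handed in; nothing more can be done
None
```

The cup, dropper bottle, tall carton and long carton are each upright and seated in their matching holders, about 50 s on the robot clock, and the job is handed in; I re-centred the long carton once, about 3 mm, and never moved the timer or stapler.

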